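Catch the glue blocks from the chute in the pan

TASK

Take the larger of the two handled pans by its wooden handle, hold it level under the mouth of the sloping chute and raise it, so that its rim pushes up the gate's hanging frame and both glue blocks slide off the chute into the pan. Then draw the pan away and set it down upright on the open bench, at least 15 cm from the chute's mouth, with both blocks in it, and let go. No block may fall outside the pan.

Things in the scene. Friction and masses are not known exactly. Their poses are not given: they have to be found in the camera images.
- pan_bowl (a point): Larger of two steel pans (the other bowl is only 68 mm wide). Point: centre of the round bowl, 25 mm above its underside; z up. Bowl 104 mm across the rim, 50 mm high, walls 3 mm, floor 4 mm. Handle towards this point's -x: wooden bar 95 mm long (along x), 18 wide (y), 20 tall, its middle at x -118, z +15 mm (40 mm above the bench). Pan about 0.2 kg, stands on the bench.
- chute_mouth (a point): Middle of the lower lip of a fixed aluminium chute, an open channel 34 mm wide inside, sloping at 38 degrees; lip 170 mm above the bench. z up; the blocks leave towards this point's -x; the stand begins at x +50 mm. A bowl centred about 20 mm before the lip (x -20 mm), its rim raised to about 150 mm above the bench, catches the blocks.
- gate (a joint): Dark steel gate, 6 mm before the lip, 72 mm wide. From it a light frame hangs below the mouth: two rails along the mouth's x at y -34 and +34 mm, from x -7 to +74 mm, crossbar at the far end, underside 118 mm above the bench. It slides straight up only: 0 shut, 0.040 m fully up; 0.025 or more lets the blocks pass. Weighs 0.06 kg, drops shut when let down.
- block_a: Beech glue block, 26 x 24 x 18 mm, 12 g, the lower of two lying in the chute one behind the other, behind the gate. Origin at its centre; its z is the 18 mm side.
- block_b: The upper beech glue block in the chute, same size; origin at its centre.
Not all that is in view belongs to the job. Leave any blue or purple look-alike of the part that bears pan_bowl alone.

How it is judged:
By the outcome, as a careful person would: the job done as asked, in the order asked, and still so for the second after the job is handed in, with the robot touching nothing.
It also fails if it takes over 51 s, if anything falls off the work surface, if the arm or the gripper's body presses on something with over 40 N, if the wrist force passes 120 N, or if a joint passes its speed limit or range.

ROBOT

A 6-joint arm with a two-finger parallel gripper is mounted at the origin on the work surface. World frame = base frame: x ahead of the robot, y to its left, z up, the work surface at z = 0. Lengths are in m, angles in degrees, forces in N, time in s.
With the tool pointing down it reaches from about 0.4 to 0.825 m from the base axis. Payload 7 kg.
Tool frame: the origin (TCP) lies at the very end of the fingers, on their centre line; the grasp point (between the pads) lies 19 mm behind it (r.grasp_offset is the z of the grasp point in the tool frame, in m); z points along the fingers, y is the direction in which the jaws open and shut (so a half turn about z gives the same grasp; the last joint's range is limited). The gripper opens to 88 mm and grips with 3 to 60 N. Pads are 19 mm wide; open, the fingers measure 130 mm over their backs; the gripper's body (78 mm by 193 mm) begins 47 mm behind the grasp point.
Start: joints at [-53.394, 20.546, 0.682, 0, -70.136, -16.507], TCP at [0.232, -0.634, 0.195] pointing down, gripper open.
Joint ranges: [-176.03, 176.03], [-82.01, 121.73], [-58.28, 71.71], [-173.87, 95.51], [-174.79, -0.11], [-173.66, 173.66]. Speed limits (degrees/s): [136.94, 136.94, 172.46, 180, 180, 180].

INTERFACE

Orientations are given as [roll, pitch, yaw] about the fixed x, y, z axes, in that order (R = Rz(yaw) Ry(pitch) Rx(roll)).
In Python, from plant import r gives the robot as it stands.
- The arm moves only by the tool carry_out, never from a script. Its argument "plan" is a list of rows, each a list of 6 numbers: the shift along the world's x, y, z in m, then the turn, a rotation vector about the world's x, y, z in rad. In form: [[tx, ty, tz, wx, wy, wz], ...]. A call has 1 to 12 rows; each row shifts and turns the pose as measured when the row begins; what a row does not reach is not made up. A row lasts 1/12 s, in which the tool goes at most 41.7 mm and 7.16 degrees, less where a joint would pass 70% of its speed; a pose out of reach is approached as far as the arm can. A call with a gripper value outside its range is refused whole. "fingers" is the closure, from -1 (fully open) to 1 (shut), set as the call begins (left out, the last holds). The fingers move at their own pace and stop on an object; "force" is the grip in N (left out, the last holds). Time passes only in rows, so rows that do not move let the fingers close. It gives the time, the measured TCP pose, the force and the opening at its end, in the units of the state.
- r.get_state(): the state, without advancing time (a new reading comes with each control period).
- r.capture(name): name is "side" or "top"; returns the picture (400x640x3 uint8, red, green, blue); there is no depth.
- r.camera_model(name): a dict with "fov_y" (degrees; the focal length in pixels is half the picture's height over the tangent of half this angle, whatever the lens; pixels are square), "cx", "cy" (the principal point, pixels), "R" (3x3) and "t" (3): a world point X has camera coordinates R X + t. Camera axes: x right, y down, z forward; pixel columns grow to the right and rows downward; lengths in m; the calibration is good to about 2 mm. A picture is of the moment at which its call begins. camera_model takes no time and is no camera call.
- r.close_job(): hands the job in, once; it reports no verdict.
The state is a dict: "time_s": time; "joints": joint angles; "qd": joint speeds; "joint_torque": joint torques, N m; "tcp_pos": TCP position; "eef_rot": TCP orientation; "contact_force": force on the tool from outside, world axes, zero at the start; "moment": the same for the moment, N m; "gripper_width": finger opening in m.
Only numpy, scipy, OpenCV 4.12 (cv2) and the standard library are available. Lean on these libraries where they do the work, as an engineer would, in place of code of your own. Each camera call takes 0.05 s, during which the arm holds its last target.

## Working session

There is one attempt and no reset: what is moved stays moved. The work goes in short steps, Python scripts to look and compute and a tool call to move; the robot and the scene stay as the last step left them, time stands still between calls to the robot, and variables do not carry over. Pictures are saved under pics/ and viewed, and the job is handed in when it is done.

Besides the shell and the picture viewer there is one more tool, called after "Emit:" as a command line: name --pt "numbers of a row" for each row, then --argument value for the rest. carry_out: Moves the arm, as the interface text tells. Its arguments: {"type":"object","properties":{"plan":{"type":"array"},"fingers":{"type":"number"},"force":{"type":"number"}},"required":["plan"]}

```bash
mkdir -p pics; python3 - <<'E'
from plant import r
import cv2
for n in("side","top"):
    im=r.capture(n); cv2.imwrite(f"pics/{n}0.png",im[:,:,::-1])
    c=r.camera_model(n); print(n,c)
s=r.get_state();print(s, r.grasp_offset)
E
```

```text
side {'fov_y': 53.20343907288157, 'cx': 320.29117213835536, 'cy': 199.870432988748, 'R': array([[-0.86903579, -0.49469596,  0.00725962],
       [-0.38456405,  0.66618924, -0.63898544],
       [ 0.31126723, -0.558093  , -0.76918457]]), 't': array([0.36058937, 0.32024347, 0.93562208])}
top {'fov_y': 57.14505702148994, 'cx': 317.2044734665035, 'cy': 202.09717987664206, 'R': array([[-0.02183777, -0.99941759, -0.02622194],
       [-0.99171467,  0.02497558, -0.12600888],
       [ 0.1265904 ,  0.02325293, -0.9916825 ]]), 't': array([-0.04557001,  0.47885889,  0.96808632])}
{'time_s': 0.1, 'joints': array([-5.33955168e+01,  2.05861669e+01,  6.39505148e-01, -1.70905719e-02,
       -7.01386791e+01, -1.65067193e+01]), 'qd': array([-0.09985136, -0.07927991,  0.14009393,  0.01144928,  0.04887889,
       -0.00639519]), 'joint_torque': array([-9.78635435e-04, -5.84160876e+01,  2.93750435e+01,  7.01539010e+00,
        1.01589609e-02, -5.81719632e-05]), 'tcp_pos': array([ 0.23173484, -0.63344429,  0.19413528]), 'eef_rot': array([ 1.79913611e+02, -8.84471651e-03, -1.59908048e+02]), 'contact_force': array([-0.41364529, -0.19077583, -0.02907284]), 'moment': array([-0.02138105, -0.01909995, -0.03327666]), 'gripper_width': 0.08727188852375274} -0.0188
```

View pics/side0.png

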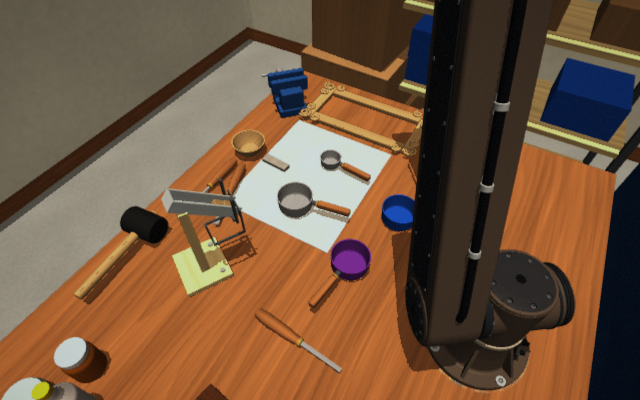

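View pics/top0.png

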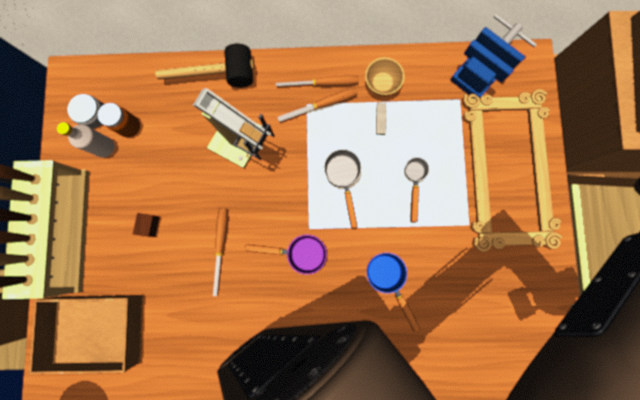

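The top view shows four candidates: a steel pan at (342,169), a smaller steel pan at (416,169), a purple pan at (307,254) and a blue pan at (386,272). The larger steel pan at (342,169) fits the description. The chute is at about (235,120), with its mouth near (262,135). I'll confirm these in enlarged crops.

```bash
python3 - <<'E'
import cv2,numpy as np
t=cv2.imread("pics/top0.png"); s=cv2.imread("pics/side0.png")
a=cv2.resize(t[75:235,180:380],None,fx=4,fy=4,interpolation=cv2.INTER_CUBIC)[:600]
cv2.imwrite("pics/topc.png",a)
b=cv2.resize(s[145:295,155:355],None,fx=4,fy=4,interpolation=cv2.INTER_CUBIC)
cv2.imwrite("pics/sidec.png",b)
E
```

```text
(no output)
```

View pics/topc.png

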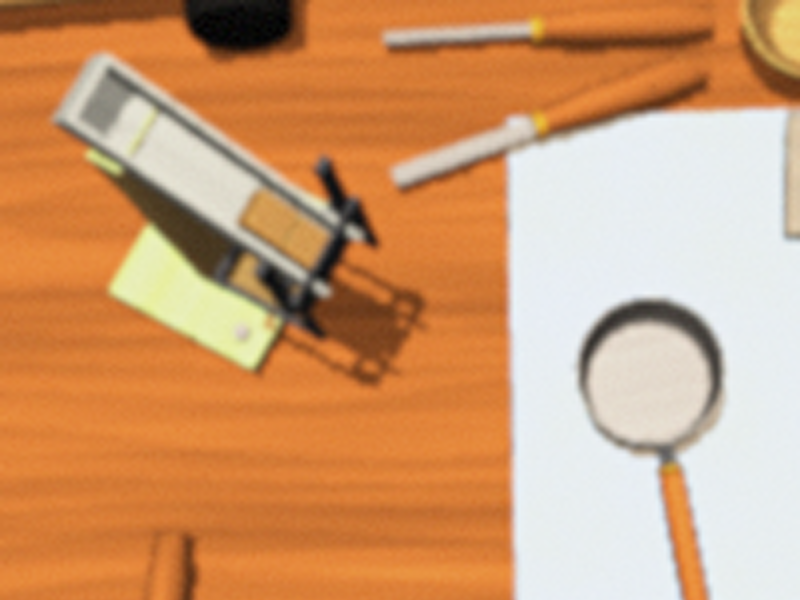

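View pics/sidec.png

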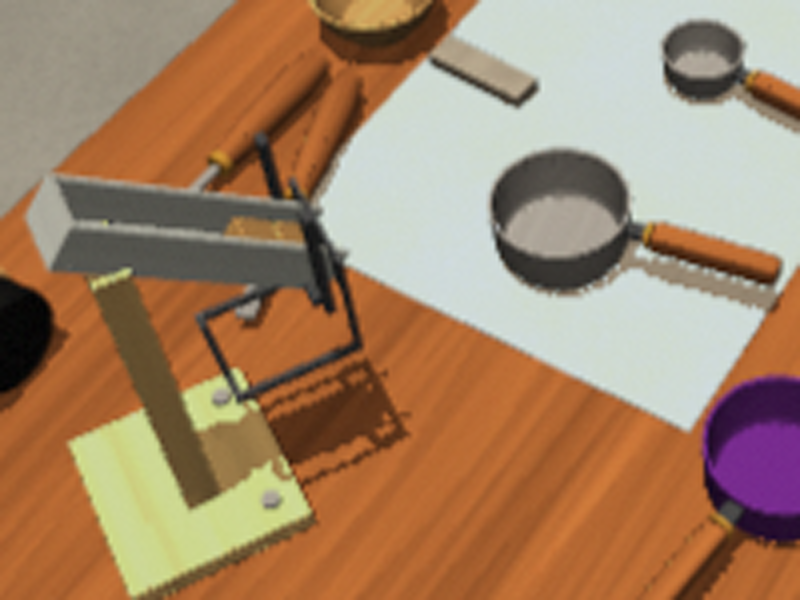

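The crop confirms it: the wide grey steel pan, with its handle running down to about (353,227) in the top view. Two blocks lie in the chute behind the gate, at about top (252,130). I'll enlarge the chute further for picking points.

```bash
cat > h.py <<'E'
from plant import r
import numpy as np,cv2
C={n:r.camera_model(n) for n in("side","top")}
def ray(n,p):
    c=C[n];f=200/np.tan(np.radians(c["fov_y"]/2))
    d=np.array([(p[0]-c["cx"])/f,(p[1]-c["cy"])/f,1.]);R=np.array(c["R"])
    return -R.T@c["t"],R.T@d
def onz(n,p,z):
    o,d=ray(n,p);return o+d*(z-o[2])/d[2]
def tri(ps,pt):
    A=[];b=[]
    L=[]
    for n,p in(("side",ps),("top",pt)):
        o,d=ray(n,p);d=d/np.linalg.norm(d);P=np.eye(3)-np.outer(d,d);A.append(P);b.append(P@o);L.append((o,P))
    X=np.linalg.solve(A[0]+A[1],b[0]+b[1]);return X,[np.linalg.norm(P@(X-o)) for o,P in L]
def proj(n,X):
    c=C[n];f=200/np.tan(np.radians(c["fov_y"]/2));q=np.array(c["R"])@X+c["t"]
    return np.array([c["cx"]+f*q[0]/q[2],c["cy"]+f*q[1]/q[2]])
E
python3 - <<'E'
import cv2
t=cv2.imread("pics/top0.png"); s=cv2.imread("pics/side0.png")
cv2.imwrite("pics/tc2.png",cv2.resize(t[85:160,190:290],None,fx=8,fy=8,interpolation=cv2.INTER_CUBIC))
cv2.imwrite("pics/sc2.png",cv2.resize(s[175:250,160:260],None,fx=8,fy=8,interpolation=cv2.INTER_CUBIC))
from h import *
# pan from top: non-white non-wood region on paper
im=t[:,:,::-1].astype(int)
hsv=cv2.cvtColor(t,cv2.COLOR_BGR2HSV)
wood=((hsv[...,0]<25)&(hsv[...,1]>120)).astype(np.uint8)
h=wood.copy();m=np.zeros_like(h);m[185:227,335:365]=1;h=h*m
ys,xs=np.nonzero(h);print("handle px",xs.mean(),ys.mean(),len(xs),ys.min(),ys.max())
for n,z in(("top",.05),):print(onz(n,(xs.mean(),ys.mean()),z))
pts=np.c_[xs,ys].astype(np.float32)
print(cv2.fitLine(pts,cv2.DIST_L2,0,.01,.01).ravel())
v=hsv[...,2].copy()
print(v[169,315:372]); print(v[140:200,342])
E
```

```text
handle px 350.4554973821989 208.91623036649216 191 191 226
[ 0.45464385 -0.14496264  0.05      ]
[1.9511445e-01 9.8078048e-01 3.5045551e+02 2.0891623e+02]
[241 240 241 241 241 240 241 241 235 189 118 134 200 227 230 229 228 229
 230 227 229 229 227 229 228 227 228 227 227 227 228 228 227 228 225 227
 226 227 226 229 227 208 159  99  88 161 217 236 238 238 239 237 238 238
 239 240 240]
[242 241 242 242 242 243 243 244 237 189 113  66  64  69 103 157 204 228
 228 226 226 228 229 228 229 228 228 229 227 227 227 227 229 229 229 229
 226 228 229 228 229 230 230 228 216 181 142 147 190 220 242 244 243 242
 245 244 244 243 243 243]
```

View pics/tc2.png

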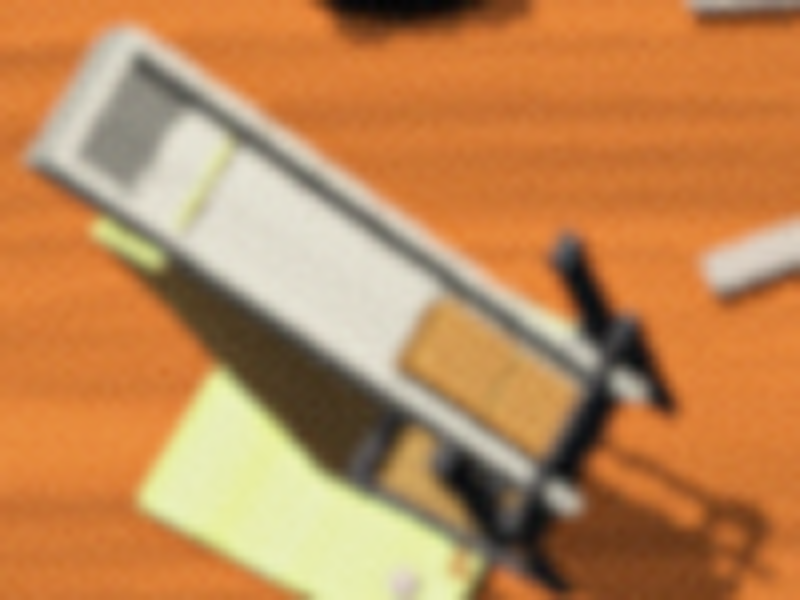

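View pics/sc2.png

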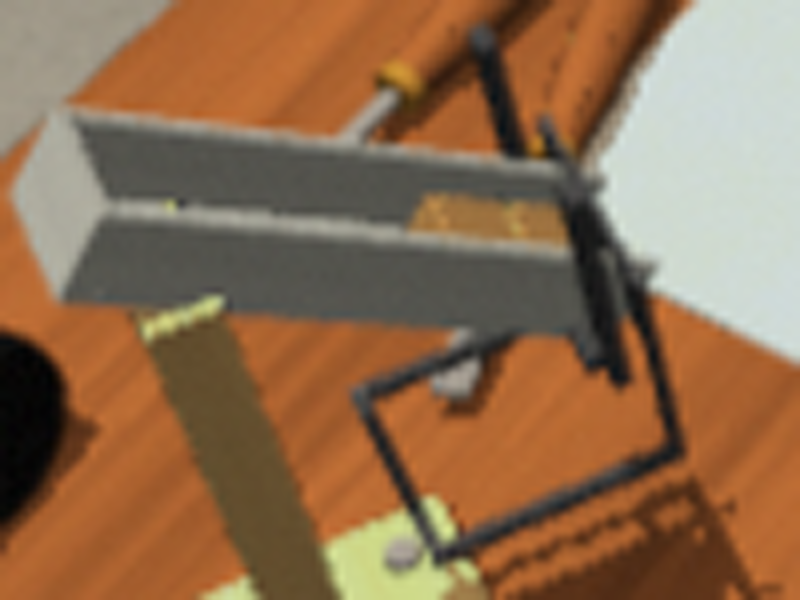

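```bash
python3 - <<'E'
from h import *
np.set_printoptions(precision=4,suppress=True)
sp=lambda x,y:((x+.5)/8-.5+160,(y+.5)/8-.5+175)
tp=lambda x,y:((x+.5)/8-.5+190,(y+.5)/8-.5+85)
a,b,c=[onz("side",sp(*p),.120) for p in((362,396),(437,555),(680,452))]
print("frame",a,b,c,np.linalg.norm(a-b),np.linalg.norm(b-c))
# chute side-wall tops, triangulated: near wall lower end, far wall lower end, upper ends
for nm,s,t in(("upper far",(65,108),(125,30)),("upper near",(15,190),(35,160)),("low far",(595,183),(655,388)),("low near",(640,270),(575,500)),):
    print(nm,*tri(sp(*s),tp(*t)))
print("pan", onz("top",(342.2,168.4),.05), np.linalg.norm(onz("top",(324,168.4),.05)-onz("top",(360.2,168.4),.05)))
print(onz("top",(342.4,149.2),.05),onz("top",(342.4,187),.05))
h=onz("top",(350.4,209),.05);print(h)
# side pan rim
s=cv2.imread("pics/side0.png");hs=cv2.cvtColor(s,cv2.COLOR_BGR2HSV)
m=((hs[...,2]<170)).astype(np.uint8);z=np.zeros_like(m);z[178:222,270:330]=1;m*=z
ys,xs=np.nonzero(m);print("side dark bbox",xs.min(),xs.max(),ys.min(),ys.max())
p=onz("top",(342.2,168.4),.05);
for ang in range(0,360,45):
    print(ang,proj("side",p+.052*np.array([np.cos(np.radians(ang)),np.sin(np.radians(ang)),0])))
E
```

```text
frame [0.679  0.1164 0.12  ] [0.6213 0.1508 0.12  ] [0.5811 0.0844 0.12  ] 0.06722339070462807 0.07763910558708628
upper far [0.6881 0.1648 0.2973] [np.float64(7.117086158765562e-05), np.float64(7.117086158755141e-05)]
upper near [0.6622 0.1923 0.3022] [np.float64(0.011036593209425924), np.float64(0.011036593209425913)]
low far [0.6287 0.0457 0.1786] [np.float64(0.002347668461808052), np.float64(0.0023476684618079485)]
low near [0.5938 0.0687 0.1834] [np.float64(0.00221139167098093), np.float64(0.002211391670980848)]
pan [ 0.5646 -0.1265  0.05  ] 0.09715416383394951
[ 0.6176 -0.1286  0.05  ] [ 0.514  -0.1255  0.05  ]
[ 0.4544 -0.1448  0.05  ]
side dark bbox 277 329 182 218
0 [281.5933 188.4733]
45 [278.9876 198.9048]
90 [286.9989 207.5903]
135 [301.0984 209.0457]
180 [312.4999 202.3145]
225 [314.3872 191.7439]
270 [306.1703 183.6101]
315 [292.7895 182.2939]
```

```bash
python3 - <<'E'
from h import *
np.set_printoptions(precision=4,suppress=True)
p=np.array([350.455,208.916]);d=np.array([.195,.981])
u=onz("top",p-15*d,.05)-onz("top",p+15*d,.05);print("yaw",np.degrees(np.arctan2(u[1],u[0])))
u=onz("top",(342.3,168.3),.05)-onz("top",p,.05);print("yaw2",np.degrees(np.arctan2(u[1],u[0])))
ims={n:cv2.imread(f"pics/{n}0.png") for n in C}
out=[]
for yaw in(60,):
  w=np.radians(yaw);X=np.array([np.cos(w),np.sin(w),0]);Y=np.array([-X[1],X[0],0]);L=np.array([.614,.071,0])
  P=[L+x*X+y*Y+np.array([0,0,z]) for x,y,z in((74,34,120),(74,-34,120),(-7,34,120),(-7,-34,120),(0,17,170),(0,-17,170),(0,0,170),(180*.788,17,170+180*.616),(180*.788,-17,170+180*.616))]
  for n,(x0,y0) in(("side",(160,175)),("top",(190,85))):
    i=cv2.resize(ims[n][y0:y0+75,x0:x0+100],None,fx=8,fy=8,interpolation=cv2.INTER_CUBIC)[:, :800]
    for k,q in enumerate(P):
        v=(proj(n,q)-[x0,y0]+.5)*8-.5
        cv2.circle(i,tuple(int(a) for a in v),6,(255,0,255),-1);cv2.putText(i,str(k),tuple(int(a)+8 for a in v),0,.6,(255,255,0),2)
    out.append(cv2.resize(i,(400,300)) if 0 else i)
cv2.imwrite("pics/ov_side.png",out[0]);cv2.imwrite("pics/ov_top.png",out[1])
E
```

```text
yaw 9.271894282317497
yaw2 9.381997955901332
```

```bash
python3 - <<'E'
from h import *
ims={n:cv2.imread(f"pics/{n}0.png") for n in C}
out=[]
w=np.radians(60);X=np.array([np.cos(w),np.sin(w),0]);Y=np.array([-X[1],X[0],0]);L=np.array([.614,.071,0])
P=[L+(x*X+y*Y+np.array([0,0,z]))/1000 for x,y,z in((74,34,120),(74,-34,120),(-7,34,120),(-7,-34,120),(0,17,170),(0,-17,170),(-6,0,170),(170*.788,17,170+170*.616),(170*.788,-17,170+170*.616))]
for n,(x0,y0) in(("side",(160,175)),("top",(190,85))):
    i=cv2.resize(ims[n][y0:y0+75,x0:x0+100],None,fx=5,fy=5,interpolation=cv2.INTER_CUBIC)[:300] if 0 else cv2.resize(ims[n][y0:y0+75,x0:x0+100],None,fx=8,fy=8,interpolation=cv2.INTER_CUBIC)
    for k,q in enumerate(P):
        v=(proj(n,q)-[x0,y0]+.5)*8-.5
        cv2.circle(i,tuple(int(a) for a in v),5,(255,0,255),-1);cv2.putText(i,str(k),tuple(int(a)+8 for a in v),0,.6,(255,255,0),2)
    cv2.imwrite(f"pics/ov2_{n}.png",i)
E
```

```text
(no output)
```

View pics/ov2_side.png

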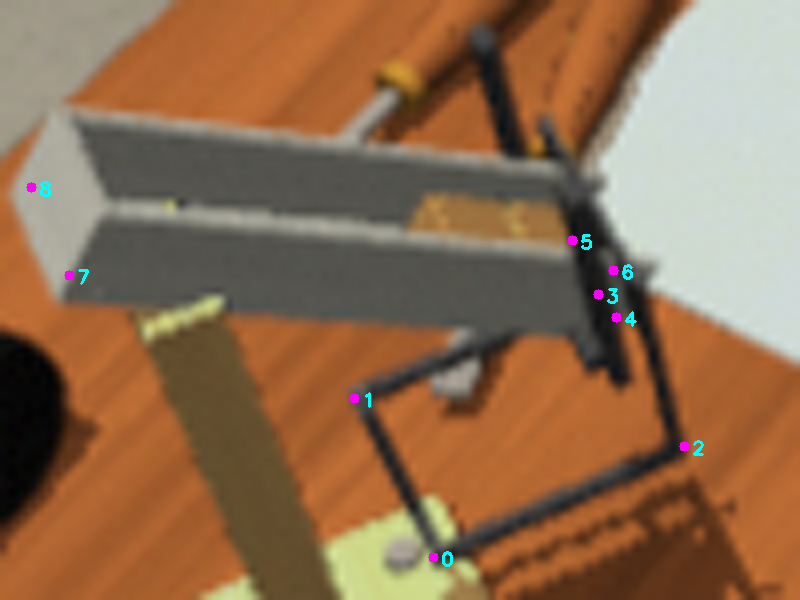

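View pics/ov2_top.png

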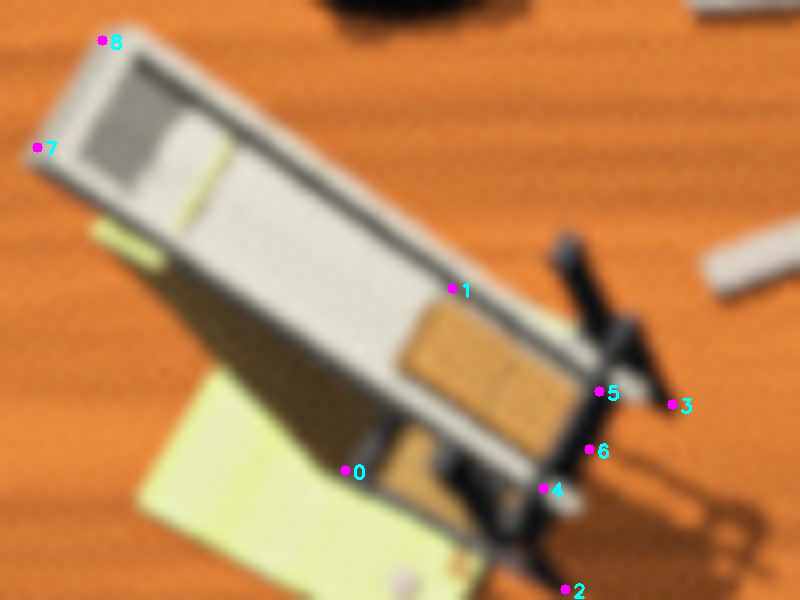

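The overlay with the lip at (0.614, 0.071) and yaw 60° matches the frame corners and chute in both views. The pan is at (0.5645, -0.127), yaw 9.3°. I'll grasp the handle at pan x -95 mm, which is (0.471, -0.142).

Emit:
carry_out --pt "0.018 0.0365 0 0 0 -0.0157" --pt "0.018 0.0365 0 0 0 -0.0157" --pt "0.018 0.0365 0 0 0 -0.0157" --pt "0.018 0.0365 0 0 0 -0.0157" --pt "0.018 0.0365 0 0 0 -0.0157" --pt "0.018 0.0365 0 0 0 -0.0157" --pt "0.018 0.0365 0 0 0 -0.0157" --pt "0.018 0.0365 0 0 0 -0.0157" --pt "0.018 0.0365 0 0 0 -0.0157" --pt "0.018 0.0365 0 0 0 -0.0157" --pt "0.018 0.0365 0 0 0 -0.0157" --pt "0.018 0.0365 0 0 0 -0.0157" --fingers -1 --force 50

```text
time_s: 1.1
tcp_pos: [0.4429, -0.1855, 0.1869]
eef_rot: [179.4, -0.3, -171.9]
contact_force: [0.9, -0.6, -0.5]
gripper_width: 0.0877
```

Emit:
carry_out --pt "0.014 0.0215 0 0 0 0" --pt "0.01 0.018 0 0 0 0" --pt "0 0 0 0 0 0" --pt "0 0 0 0 0 0"

```text
time_s: 1.43
tcp_pos: [0.4699, -0.1366, 0.1866]
eef_rot: [179.4, -0.3, -171.5]
contact_force: [-0.8, -0.1, 0.2]
gripper_width: 0.0876
```

```bash
python3 -c "
from plant import r;s=r.get_state();print(s['tcp_pos'],s['eef_rot'],s['contact_force'])"
```

```text
[ 0.46989081 -0.13658009  0.18659836] [ 179.35637597   -0.28102282 -171.49556538] [-0.84936823 -0.10554244  0.15418058]
```

Emit:
carry_out --pt "0.001 -0.0055 -0.03 -0.0104 -0.0065 0.014" --pt "0 0 -0.035 0 0 0" --pt "0 0 -0.035 0 0 0" --pt "0 0 -0.03 0 0 0" --pt "0 0 -0.015 0 0 0" --pt "0 0 0 0 0 0"

```text
time_s: 1.93
tcp_pos: [0.4701, -0.1451, 0.0385]
eef_rot: [-179.9, 0.4, -170.7]
contact_force: [-1.0, -0.1, 0.9]
gripper_width: 0.0877
```

Emit:
carry_out --pt "0.001 0.003 -0.01 0 0 0" --pt "0 0 -0.0075 0 0 0" --pt "0 0 0 0 0 0"

```text
time_s: 2.18
tcp_pos: [0.4701, -0.144, 0.0209]
eef_rot: [-179.9, 0.2, -170.9]
contact_force: [-0.1, 0.3, 0.6]
gripper_width: 0.0874
```

```bash
python3 - <<'E'
from h import *
s=r.get_state();print(s['tcp_pos'],s['eef_rot'])
for n in C:
    im=r.capture(n)[:,:,::-1]
    x0,y0=(240,140) if n=="side" else (270,130)
    cv2.imwrite(f"pics/g_{n}.png",cv2.resize(im[y0:y0+120,x0:x0+160],None,fx=5,fy=5)[:600])
E
```

```text
[ 0.47005521 -0.14402046  0.02094587] [-179.87355378    0.2428757  -170.8578073 ]
```

View pics/g_side.png

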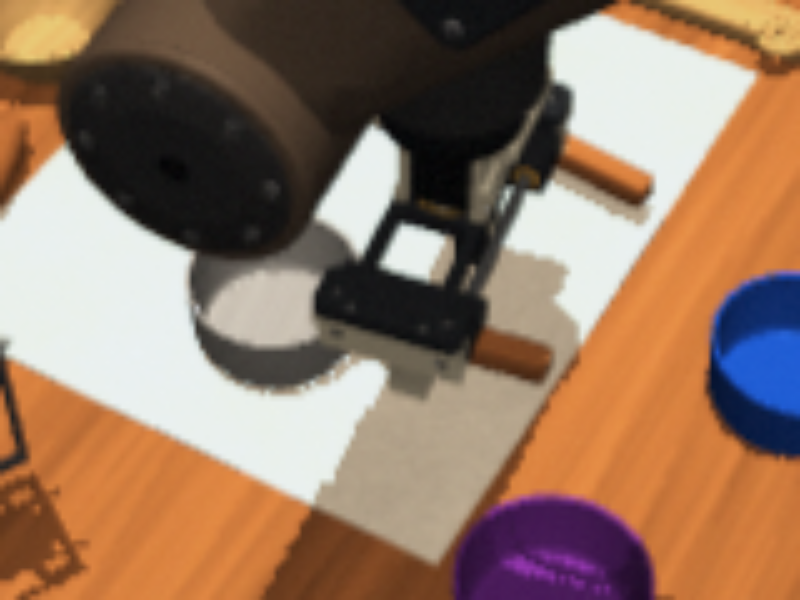

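View pics/g_top.png

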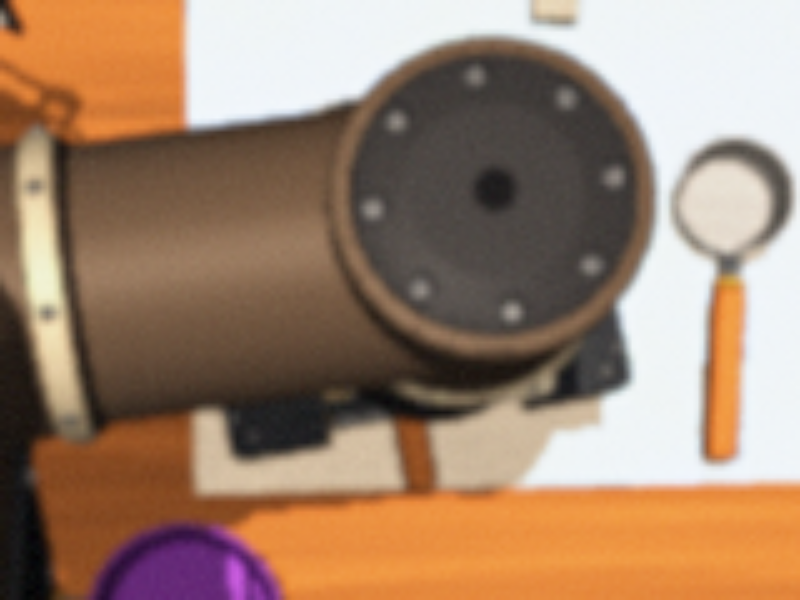

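The handle lies between the open fingers. I'll check in the full views how the arm sits relative to the chute, since the wrist bulges towards +y.

```bash
python3 - <<'E'
from h import *
for n in C: cv2.imwrite(f"pics/f_{n}.png",r.capture(n)[:,:,::-1])
print(r.get_state()['joints'])
E
```

```text
[  6.06338447  14.1190177  -35.01494689   0.19172257 -40.44701891
 -87.03633773]
```

View pics/f_side.png

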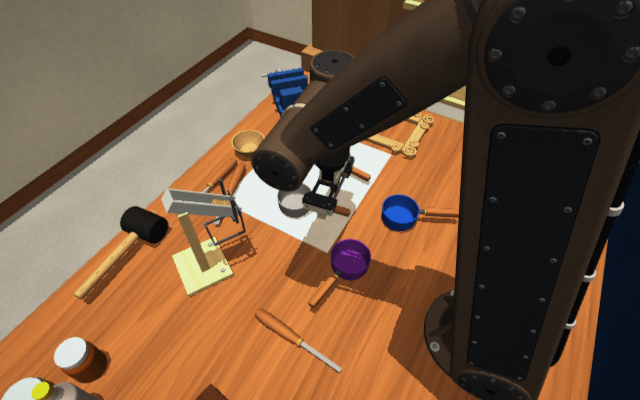

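View pics/f_top.png

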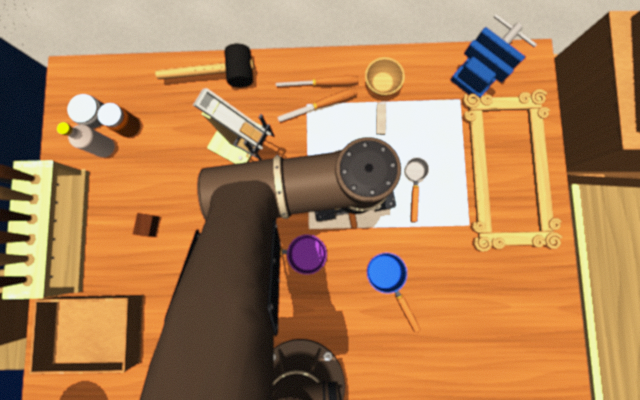

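```bash
python3 - <<'E'
from h import *
np.set_printoptions(precision=3,suppress=True)
print("top disk",*tri((334,62),(368,168)))
print("cyl ring junction? end disc centre",*tri((276,167),(203,192)))
# width of cylinder in top view at guess heights
for z in(.2,.3,.4):
    print(z,onz("top",(320,153),z),onz("top",(320,212),z))
E
```

```text
top disk [ 0.468 -0.142  0.493] [np.float64(0.0012066213627931245), np.float64(0.0012066213627930703)]
cyl ring junction? end disc centre [0.443 0.115 0.442] [np.float64(0.0035011283381464514), np.float64(0.0035011283381464475)]
0.2 [ 0.569 -0.07   0.2  ] [ 0.433 -0.067  0.2  ]
0.3 [ 0.542 -0.071  0.3  ] [ 0.423 -0.068  0.3  ]
0.4 [ 0.516 -0.072  0.4  ] [ 0.413 -0.07   0.4  ]
```

The wrist cylinder's underside is at about z 0.38, above the chute top at about 0.30, so it's clear. Closing the gripper.

Emit:
carry_out --pt "0 0 0 0 0 0" --pt "0 0 0 0 0 0" --pt "0 0 0 0 0 0" --pt "0 0 0 0 0 0" --pt "0 0 0 0 0 0" --pt "0 0 0 0 0 0" --pt "0 0 0 0 0 0" --pt "0 0 0 0 0 0" --fingers 1 --force 60

```text
time_s: 3.05
tcp_pos: [0.4734, -0.1436, 0.0254]
eef_rot: [-179.8, 0.7, -170.8]
contact_force: [0.1, -0.7, 0.1]
gripper_width: 0.0394
```

Emit:
carry_out --pt "0 0 0.008 0 0 0" --pt "0 0 0.01 0 0 0" --pt "0 0 0.01 0 0 0" --pt "0 0 0.01 0 0 0" --pt "0 0 0 0 0 0" --pt "0 0 0 0 0 0"

```text
time_s: 3.55
tcp_pos: [0.4728, -0.1437, 0.0664]
eef_rot: [-179.8, 0.6, -170.8]
contact_force: [-0.1, 0.4, -0.1]
gripper_width: 0.0021
```

```bash
python3 - <<'E'
from h import *
s=r.get_state();print(s['tcp_pos'],s['eef_rot'],s['contact_force'],s['moment'])
im=r.capture("side")[:,:,::-1]
cv2.imwrite("pics/l_side.png",cv2.resize(im[140:240,230:390],None,fx=5,fy=5,interpolation=cv2.INTER_CUBIC))
E
```

```text
[ 0.472758   -0.14369801  0.06643552] [-179.81511667    0.63282    -170.77931393] [-0.0839645   0.37670143 -0.14874708] [-0.00366622  0.04550367  0.07426723]
```

View pics/l_side.png

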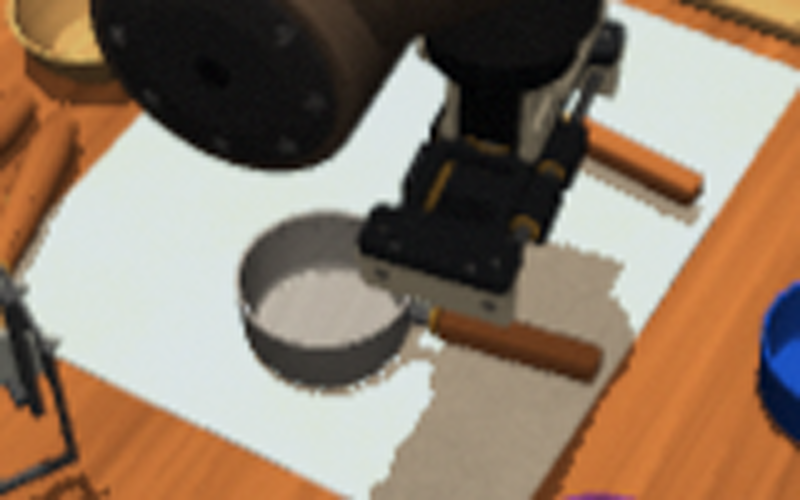

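The gripper hadn't closed yet when I lifted, so the fingers shut above the handle and the pan stayed where it was. I'll reopen, go back down and wait longer this time.

Emit:
carry_out --pt "0 0 0.02 0 0 0" --pt "0 0 0 0 0 0" --pt "0 0 0 0 0 0" --pt "0 0 0 0 0 0" --pt "0 0 0 0 0 0" --pt "0 0 0 0 0 0" --pt "0 0 0 0 0 0" --pt "0 0 0 0 0 0" --pt "0 0 0 0 0 0" --pt "0 0 0 0 0 0" --pt "0 0 0 0 0 0" --pt "0 0 0 0 0 0" --fingers -1

```text
time_s: 4.6
tcp_pos: [0.4701, -0.1437, 0.0828]
eef_rot: [-179.9, 0.2, -170.8]
contact_force: [-0.9, -0.5, 0.3]
gripper_width: 0.0756
```

```bash
python3 - <<'E'
from h import *
s=r.get_state();print(s['tcp_pos'],s['eef_rot'],s['gripper_width'])
im=r.capture("side")[:,:,::-1]
cv2.imwrite("pics/l2_side.png",cv2.resize(im[140:240,230:390],None,fx=5,fy=5,interpolation=cv2.INTER_CUBIC))
E
```

```text
[ 0.47008312 -0.14374149  0.08275978] [-179.8701598     0.23344631 -170.80474255] 0.07559906645116828
```

View pics/l2_side.png

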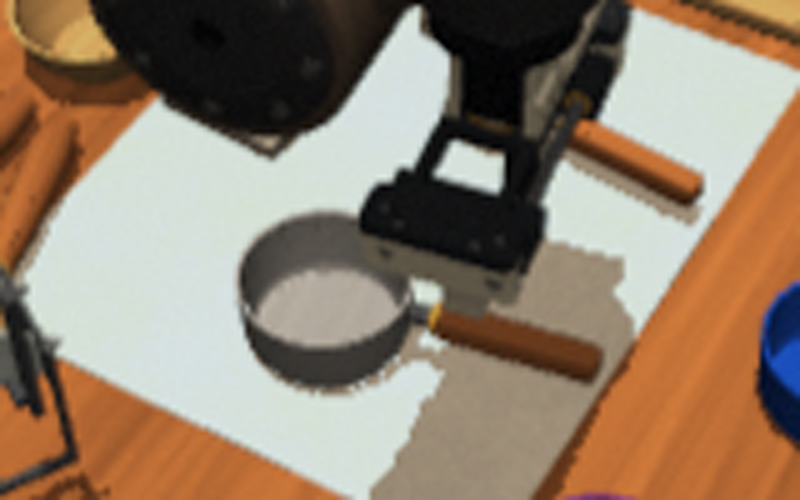

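The pan has not moved: the handle end is at side x≈350 in both pictures.

Emit:
carry_out --pt "0.001 0.001 -0.02 0 0 0" --pt "0 0 -0.02 0 0 0" --pt "0 0 -0.017 0 0 0" --pt "0 0 -0.004 0 0 0" --pt "0 0 0 0 0 0"

```text
time_s: 5.07
tcp_pos: [0.4731, -0.1427, 0.0216]
eef_rot: [-179.8, 0.5, -170.8]
contact_force: [-0.4, 0.7, 0.0]
gripper_width: 0.0877
```

Emit:
carry_out --pt "0 0 0 0 0 0" --pt "0 0 0 0 0 0" --pt "0 0 0 0 0 0" --pt "0 0 0 0 0 0" --pt "0 0 0 0 0 0" --pt "0 0 0 0 0 0" --pt "0 0 0 0 0 0" --pt "0 0 0 0 0 0" --pt "0 0 0 0 0 0" --pt "0 0 0 0 0 0" --pt "0 0 0 0 0 0" --pt "0 0 0 0 0 0" --fingers 1 --force 60

```text
time_s: 6.07
tcp_pos: [0.4759, -0.1427, 0.0261]
eef_rot: [-179.8, 0.9, -170.7]
contact_force: [0.2, -0.7, 0.5]
gripper_width: 0.013
```

Emit:
carry_out --pt "0 0 -0.001 0 0 0" --pt "0 0 0 0 0 0"

```text
time_s: 6.23
tcp_pos: [0.4758, -0.1427, 0.0249]
eef_rot: [-179.8, 0.9, -170.7]
contact_force: [-0.3, 0.2, 0.5]
gripper_width: 0.0021
```

```bash
python3 - <<'E'
from h import *
im=r.capture("side")[:,:,::-1]
cv2.imwrite("pics/l3_side.png",cv2.resize(im[140:240,230:390],None,fx=5,fy=5,interpolation=cv2.INTER_CUBIC))
E
```

```text
(no output)
```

View pics/l3_side.png

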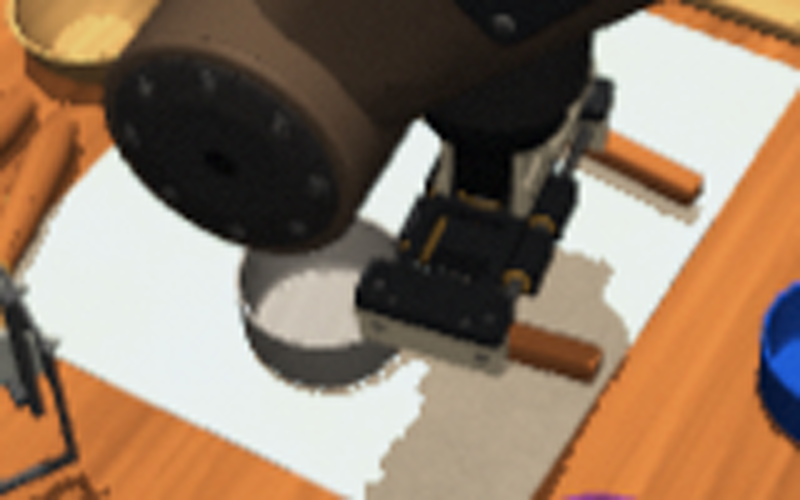

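```bash
python3 - <<'E'
from h import *
np.set_printoptions(precision=3,suppress=True)
t=np.array([.4758,-.1427,.025])
w=np.radians(9.3);u=np.array([np.cos(w),np.sin(w),0])
f=lambda p:(proj("side",p)-[230,140])*5
for z in(.025,.04,.05,.06,.08):
    q=t.copy();q[2]=z
    print(z,f(q-.0095*u),f(q+.0095*u))
c=np.array([.5645,-.1267,0])
print("handle ends z40", f(c-.0705*u+[0,0,.04]),f(c-.1655*u+[0,0,.04]))
print("handle ends z10..", f(c-.1655*u+[0,0,.02]))
E
```

```text
0.025 [498.284 349.725] [467.083 340.545]
0.04 [498.955 333.31 ] [467.433 324.097]
0.05 [499.409 322.179] [467.671 312.944]
0.06 [499.87  310.895] [467.912 301.637]
0.08 [500.811 287.853] [468.404 278.552]
handle ends z40 [449.847 321.073] [609.273 367.71 ]
handle ends z10.. [606.87  389.347]
```

```bash
python3 - <<'E'
from h import *
np.set_printoptions(precision=1,suppress=True)
w=np.radians(9.3);u=np.array([np.cos(w),np.sin(w),0]);v=np.array([-u[1],u[0],0])
for nm,t,o in(("l2",np.array([.4701,-.1437,.0828]),(230,140)),("g",np.array([.4701,-.144,.0209]),(240,140))):
    for k in(.038,.044,.065,-.044):
        print(nm,k,[(proj("side",t+k*v+e*u)-o)*5 for e in(-.0095,.0095)])
    print("body", [(proj("side",t+[0,0,.066]+k*v+e*u)-o)*5 for e in(-.039,.039) for k in(-.0965,.0965)])
E
```

```text
l2 0.038 [array([487.6, 337.9]), array([454.5, 328.2])]
l2 0.044 [array([483.8, 346.1]), array([450.6, 336.3])]
l2 0.065 [array([470.4, 375.2]), array([436.8, 365.2])]
l2 -0.044 [array([536.7, 231.3]), array([504.9, 222.4])]
body [array([623.2,  98.8]), array([506.9, 357.7]), array([489.5,  63.9]), array([359.6, 314.3])]
g 0.038 [array([435.5, 406.4]), array([403.8, 396.8])]
g 0.044 [array([431.9, 414.4]), array([400.1, 404.8])]
g 0.065 [array([419.1, 443.1]), array([386.9, 433.2])]
g -0.044 [array([482.7, 301.2]), array([452.2, 292.4])]
body [array([565.5, 175.8]), array([453.7, 431.4]), array([437.4, 141.2]), array([313.3, 388.8])]
```

```bash
python3 - <<'E'
from h import *
im=cv2.imread("pics/f_side.png");cv2.imwrite("pics/z.png",cv2.resize(im[165:240,290:390],None,fx=8,fy=8,interpolation=cv2.INTER_CUBIC))
print(r.get_state()['gripper_width'])
E
```

```text
0.0006545792805711542
```

View pics/z.png

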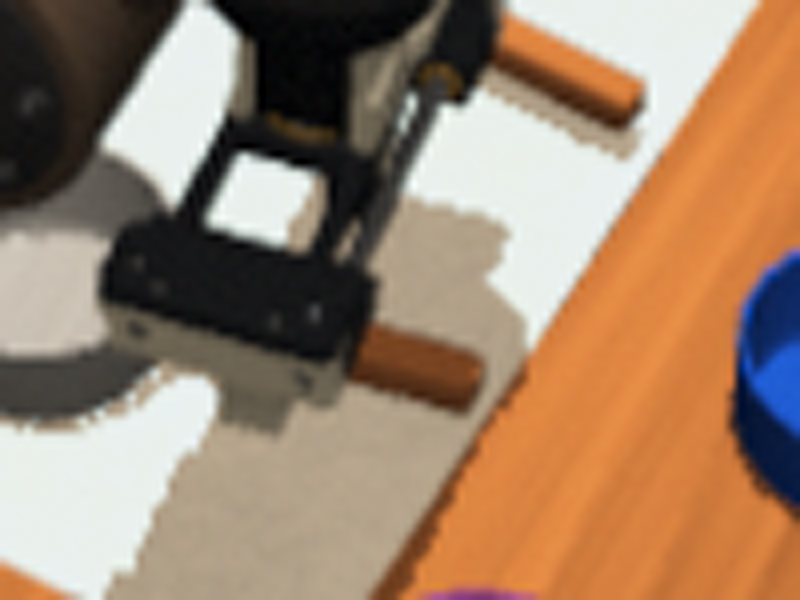

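```bash
python3 - <<'E'
from h import *
np.set_printoptions(precision=3,suppress=True)
print(*tri((334,207),(317.6,222)));print(*tri((304,200),(315.6,212.4)))
# light plate bottom edge in side, assume y offset
im=cv2.imread("pics/f_top.png");cv2.imwrite("pics/zt.png",cv2.resize(im[170:240,300:420],None,fx=6,fy=6,interpolation=cv2.INTER_CUBIC))
E
```

```text
[ 0.413 -0.06   0.163] [np.float64(0.0008100335830393928), np.float64(0.000810033583039438)]
[ 0.458 -0.045  0.173] [np.float64(0.025408454291821803), np.float64(0.025408454291821817)]
```

View pics/zt.png

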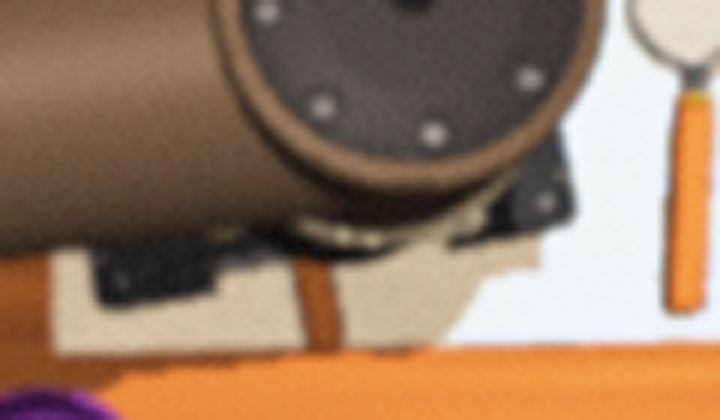

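The fingers shut fully over the handle, with no contact force. The body and fingertip edges in the side view also look 20–40 mm higher than the reported TCP implies. I'll open, look again, and then descend in small, force-checked steps.

Emit:
carry_out --pt "0 0 0.01 0 0 0" --pt "0 0 0 0 0 0" --pt "0 0 0 0 0 0" --pt "0 0 0 0 0 0" --pt "0 0 0 0 0 0" --pt "0 0 0 0 0 0" --pt "0 0 0 0 0 0" --pt "0 0 0 0 0 0" --pt "0 0 0 0 0 0" --pt "0 0 0 0 0 0" --pt "0 0 0 0 0 0" --pt "0 0 0 0 0 0" --fingers -1

```text
time_s: 7.28
tcp_pos: [0.4747, -0.1427, 0.033]
eef_rot: [-179.8, 0.7, -170.8]
contact_force: [-0.2, -0.8, -0.1]
gripper_width: 0.0756
```

```bash
python3 - <<'E'
from h import *
np.set_printoptions(precision=4,suppress=True)
s=r.get_state();print(s['tcp_pos'],s['eef_rot'],s['gripper_width'],s['joints'])
im=r.capture("side")[:,:,::-1]
cv2.imwrite("pics/z2.png",cv2.resize(im[165:240,290:390],None,fx=8,fy=8,interpolation=cv2.INTER_CUBIC))
t=s['tcp_pos'];w=np.radians(9.3);u=np.array([np.cos(w),np.sin(w),0]);v=np.array([-u[1],u[0],0])
for k in(.044,.055,.065):
  for dz in(0,.02,.04):print(k,dz,[(proj("side",t+k*v+e*u+[0,0,dz])-(290,165))*8 for e in(-.0095,.0095)])
E
```

```text
[ 0.4747 -0.1427  0.033 ] [-179.7885    0.7117 -170.7519] 0.075583752470226 [  6.1843  13.2716 -34.3152   0.2603 -41.6915 -87.1308]
0.044 0 [array([278.2707, 439.4935]), array([227.0147, 424.0756])]
0.044 0.02 [array([279.2003, 404.4211]), array([227.2227, 388.9189])]
0.044 0.04 [array([280.1565, 368.348 ]), array([227.4365, 352.7628])]
0.055 0 [array([267.4012, 463.3935]), array([215.8795, 447.7945])]
0.055 0.02 [array([268.1827, 428.446 ]), array([215.9317, 412.7591])]
0.055 0.04 [array([268.9866, 392.4952]), array([215.9854, 376.7218])]
0.065 0 [array([257.4061, 485.3709]), array([205.6405, 469.6044])]
0.065 0.02 [array([258.0497, 450.5418]), array([205.5479, 434.6841])]
0.065 0.04 [array([258.7119, 414.7072]), array([205.4525, 398.7596])]
```

View pics/z2.png

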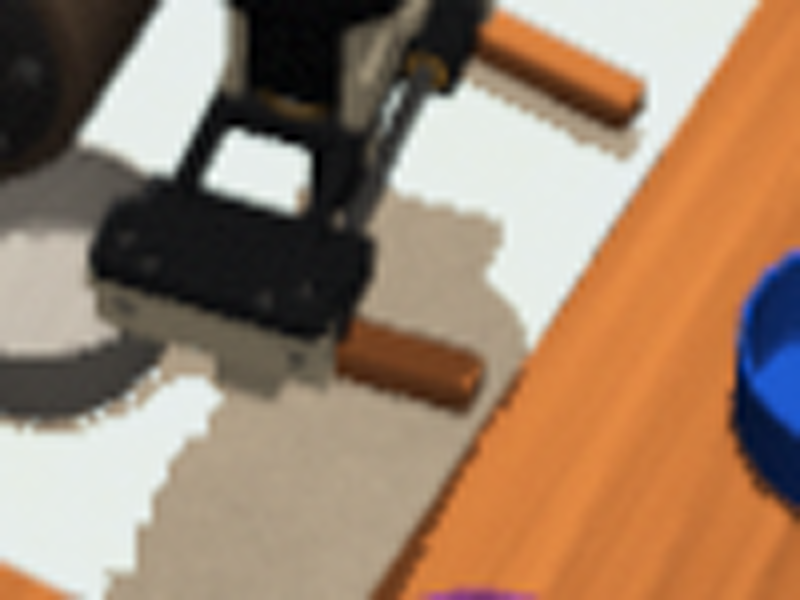

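The finger tip is about 30 mm above the reported TCP (bottom edge of the tab at side ≈ (324,214)). The xy agrees. I'll descend with guard.

Emit:
carry_out --pt "-0.002 0 -0.01 0 0 0" --pt "0 0 -0.01 0 0 0" --pt "0 0 -0.006 0 0 0" --pt "0 0 -0.003 0 0 0" --pt "0 0 0 0 0 0"

```text
time_s: 7.75
tcp_pos: [0.4736, -0.1427, 0.0037]
eef_rot: [-179.8, 0.8, -170.7]
contact_force: [-0.6, 0.4, 0.7]
gripper_width: 0.0874
```

Emit:
carry_out --pt "0 0 -0.004 0 0 0" --pt "0 0 0 0 0 0"

```text
time_s: 7.92
tcp_pos: [0.4738, -0.1427, -0.0003]
eef_rot: [-179.8, 0.8, -170.7]
contact_force: [-0.8, -0.4, 0.8]
gripper_width: 0.0877
```

```bash
python3 - <<'E'
from h import *
np.set_printoptions(precision=4,suppress=True)
s=r.get_state();print(s['tcp_pos'],s['eef_rot'],s['gripper_width'],s['contact_force'],s['joint_torque'])
im=r.capture("side")[:,:,::-1]
cv2.imwrite("pics/z3.png",cv2.resize(im[165:240,290:390],None,fx=8,fy=8,interpolation=cv2.INTER_CUBIC))
t=s['tcp_pos'];w=np.radians(9.3);u=np.array([np.cos(w),np.sin(w),0]);v=np.array([-u[1],u[0],0])
for k in(.044,.055,.065):
  for dz in(0,.02,.04):print(k,dz,[(proj("side",t+k*v+e*u+[0,0,dz])-(290,165))*8 for e in(-.0095,.0095)])
E
```

```text
[ 0.4738 -0.1427 -0.0003] [-179.7648    0.8399 -170.7332] 0.08765365855274385 [-0.7831 -0.3645  0.8169] [  0.089  -41.8255  19.2242   4.6226   0.1674   0.0014]
0.044 0 [array([279.0089, 496.9507]), array([228.8934, 481.6687])]
0.044 0.02 [array([279.9276, 463.464 ]), array([229.1224, 448.0955])]
0.044 0.04 [array([280.8719, 429.0438]), array([229.3577, 413.59  ])]
0.055 0 [array([268.3885, 520.6494]), array([218.019 , 505.1918])]
0.055 0.02 [array([269.1658, 487.2914]), array([218.0995, 471.744 ])]
0.055 0.04 [array([269.9648, 452.9978]), array([218.1822, 437.3616])]
0.065 0 [array([258.6249, 542.4361]), array([208.0223, 526.8162])]
0.065 0.02 [array([259.2707, 509.1997]), array([207.9648, 493.4869])]
0.065 0.04 [array([259.9347, 475.0262]), array([207.9056, 459.2212])]
```

View pics/z3.png

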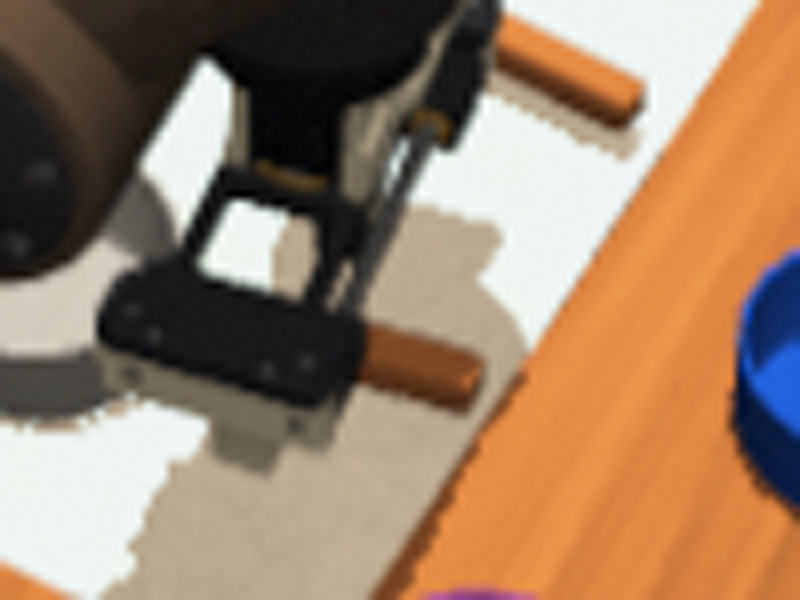

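Emit:
carry_out --pt "-0.001 0 -0.004 0 0 0" --pt "-0.001 0 -0.004 0 -0.01 0" --pt "0 0 0 0 0 0"

```text
time_s: 8.22
tcp_pos: [0.473, -0.1427, -0.0077]
eef_rot: [-179.6, 1.6, -170.7]
contact_force: [-0.1, -0.8, 0.2]
gripper_width: 0.0875
```

Emit:
carry_out --pt "0 0 -0.001 0 0 0" --pt "0 0 0 0 0 0" --pt "0 0 0 0 0 0" --pt "0 0 -0.001 0 0 0" --pt "0 0 0 0 0 0" --pt "0 0 0 0 0 0" --pt "0 0 -0.001 0 0 0" --pt "0 0 0 0 0 0" --pt "0 0 0 0 0 0" --pt "0 0 -0.001 0 0 0" --pt "0 0 0 0 0 0" --pt "0 0 0 0 0 0" --fingers 1 --force 60

```text
time_s: 9.22
tcp_pos: [0.474, -0.1427, -0.0113]
eef_rot: [-179.6, 1.6, -170.7]
contact_force: [-1.0, 0.0, 1.7]
gripper_width: 0.0178
```

Gripped at 17.8 mm, which matches the handle width. Lifting.

Emit:
carry_out --pt "0 0 0 0 0 0" --pt "0 0 0 0 0 0" --pt "0 0 0.008 0 0 0" --pt "0 0 0.008 0 0 0" --pt "0 0 0.008 0 0 0" --pt "0 0 0.008 0 0 0" --pt "0 0 0.008 0 0 0" --pt "0 0 0 0 0 0"

```text
time_s: 9.88
tcp_pos: [0.4724, -0.1428, 0.0327]
eef_rot: [-179.7, 1.4, -170.7]
contact_force: [0.6, -1.0, -1.4]
gripper_width: 0.0174
```

```bash
python3 - <<'E'
from h import *
np.set_printoptions(precision=4,suppress=True)
s=r.get_state();print(s['tcp_pos'],s['eef_rot'],s['gripper_width'],s['contact_force'],s['moment'])
im=r.capture("side")[:,:,::-1];cv2.imwrite("pics/l4raw.png",im)
cv2.imwrite("pics/l4.png",cv2.resize(im[140:240,230:390],None,fx=5,fy=5,interpolation=cv2.INTER_CUBIC))
E
```

```text
[ 0.4724 -0.1428  0.0327] [-179.6521    1.4469 -170.7025] 0.01741162966226384 [ 0.5525 -1.0167 -1.4497] [ 0.0229  0.165  -0.0089]
```

View pics/l4.png

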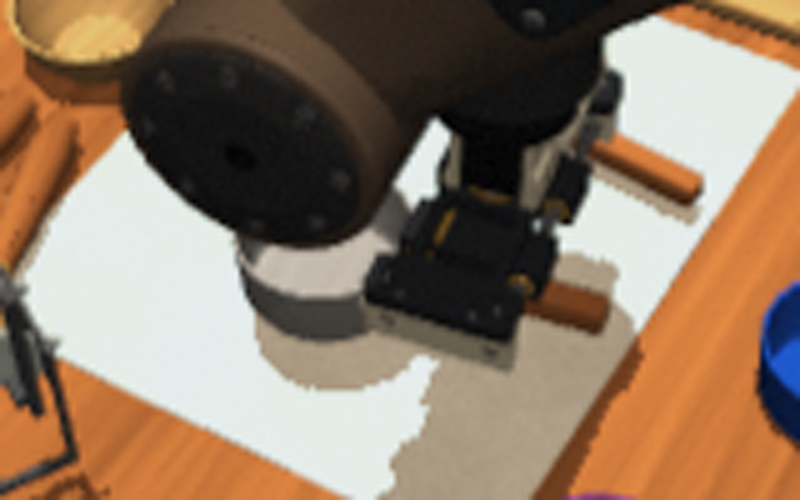

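Pan is lifted and level: the bowl's lower edge and the handle end both rose by about 50 crop px. Now rotating it +50.7° and moving to the staging point in front of the chute.

Emit:
carry_out --pt "0.004 0.0026 0 0 0 0.08" --pt "0.004 0.0026 0 0 0 0.1" --pt "0.004 0.0026 0 0 0 0.1" --pt "0.004 0.0026 0 0 0 0.1" --pt "0.004 0.0026 0 0 0 0.1" --pt "0.004 0.0026 0 0 0 0.1" --pt "0.004 0.0026 0 0 0 0.1" --pt "0.004 0.0026 0 0 0 0.1" --pt "0 0 0 0 0 0.07" --pt "0 0 0 0 0 0"

```text
time_s: 10.77
tcp_pos: [0.5035, -0.1208, 0.0309]
eef_rot: [-179.8, 1.4, -119.7]
contact_force: [0.5, -0.4, -0.6]
gripper_width: 0.0172
```

```bash
python3 - <<'E'
from h import *
for n,(x0,y0) in(("side",(160,150)),("top",(190,85))):
    im=r.capture(n)[:,:,::-1]
    cv2.imwrite(f"pics/s5_{n}.png",cv2.resize(im[y0:y0+110,x0:x0+160],None,fx=5,fy=5,interpolation=cv2.INTER_CUBIC))
E
```

```text
(no output)
```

View pics/s5_side.png

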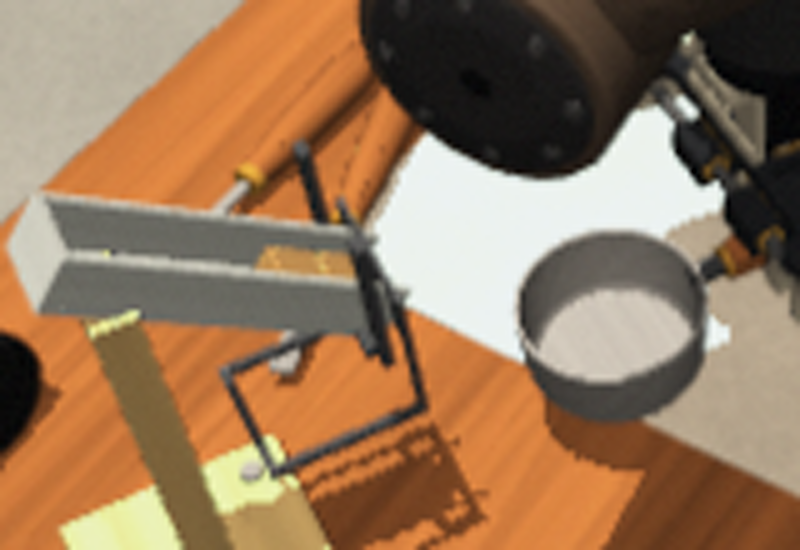

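View pics/s5_top.png

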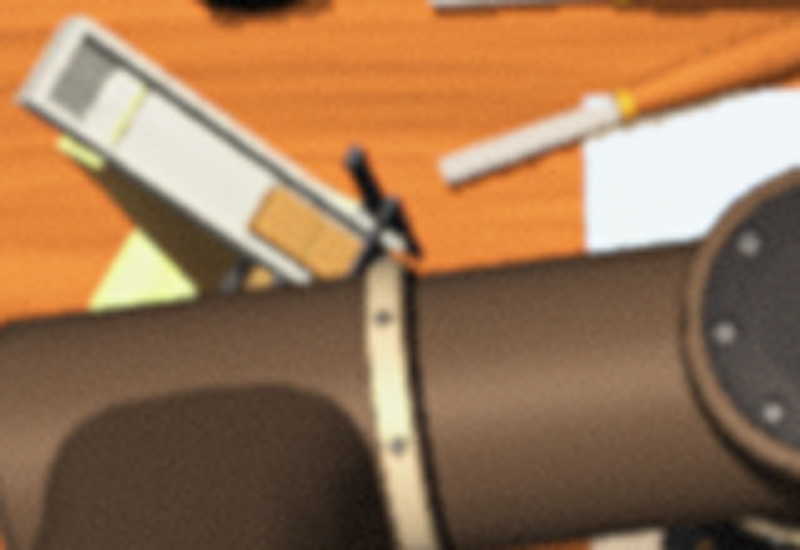

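```bash
python3 - <<'E'
from h import *
im=cv2.imread("pics/s5_side.png")
t=np.array([.5035,-.1208]);a=np.radians(61);c=t+.092*np.array([np.cos(a),np.sin(a)]);print(c)
for z,col in((.0925,(255,0,255)),(.0425,(0,255,0))):
  pts=[((proj("side",np.array([c[0]+.052*np.cos(q),c[1]+.052*np.sin(q),z]))-[160,150]+.5)*5-.5) for q in np.linspace(0,6.28,40)]
  cv2.polylines(im,[np.int32(pts)],True,col,1)
cv2.imwrite("pics/s5o.png",im)
E
```

```text
[ 0.54810249 -0.04033499]
```

View pics/s5o.png

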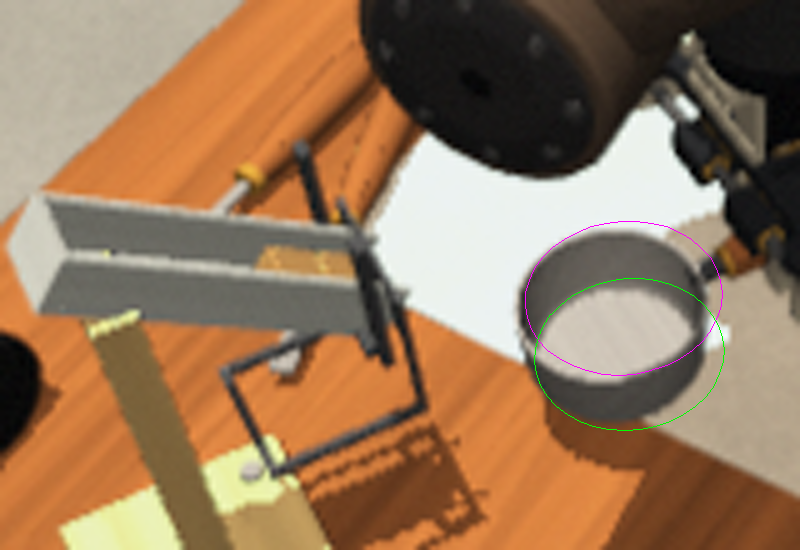

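The observed bowl is about 2 px (4–5 mm) left of the prediction, towards the chute, so I'll aim 3 mm short. Moving in along the chute axis.

Emit:
carry_out --pt "0.007 0.012 0 0 0 0" --pt "0.0085 0.0148 0 0 0 0" --pt "0.0085 0.0148 0 0 0 0" --pt "0.0085 0.0148 0 0 0 0" --pt "0.0085 0.0148 0 0 0 0" --pt "0.007 0.012 0 0 0 0" --pt "0.004 0.007 0 0 0 0" --pt "0 0 0 0 0 0" --pt "0 0 0 0 0 0"

```text
time_s: 11.62
tcp_pos: [0.5548, -0.0278, 0.0301]
eef_rot: [-179.9, 1.3, -121.4]
contact_force: [0.2, -0.8, -0.9]
gripper_width: 0.018
```

```bash
python3 - <<'E'
from h import *
np.set_printoptions(precision=4,suppress=True)
s=r.get_state();print(s['tcp_pos'],s['eef_rot'],s['gripper_width'],s['contact_force'])
im=r.capture("side")[:,:,::-1]
im=cv2.resize(im[150:260,160:320],None,fx=5,fy=5,interpolation=cv2.INTER_CUBIC);im=np.ascontiguousarray(im)
t=s['tcp_pos'];a=np.radians(s['eef_rot'][2]+180.7);c=t[:2]+.092*np.array([np.cos(a),np.sin(a)])
X=np.array([.5,.866]);d=c-[.614,.071];print(c,d@X,d@[-.866,.5])
z=t[2]+.0613
pts=[((proj("side",np.array([c[0]+.052*np.cos(q),c[1]+.052*np.sin(q),z]))-[160,150]+.5)*5-.5) for q in np.linspace(0,6.28,40)]
cv2.polylines(im,[np.int32(pts)],True,(255,0,255),1)
cv2.imwrite("pics/s6.png",im)
E
```

```text
[ 0.5548 -0.0278  0.0301] [-179.9009    1.3353 -121.4487] 0.018002056645356708 [ 0.1884 -0.8441 -0.8561]
[0.6018 0.0512] -0.02322007014370754 0.0006933985288499582
```

View pics/s6.png

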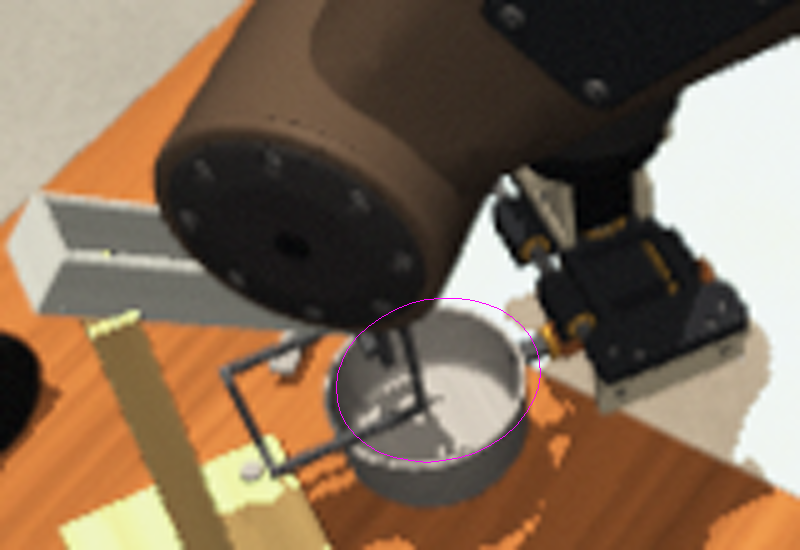

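The bowl sits about 7 mm further along +X than the TCP predicts, so I'll back off 4 mm and raise 40 mm, then check.

Emit:
carry_out --pt "-0.002 -0.0035 0.006 0 0 0.01" --pt "0 0 0.008 0 0 0.01" --pt "0 0 0.008 0 0 0" --pt "0 0 0.008 0 0 0" --pt "0 0 0.006 0 0 0" --pt "0 0 0 0 0 0"

```text
time_s: 12.17
tcp_pos: [0.5504, -0.0347, 0.0703]
eef_rot: [-179.9, 1.3, -120.4]
contact_force: [0.5, 0.7, -2.1]
gripper_width: 0.0179
```

```bash
python3 - <<'E'
from h import *
np.set_printoptions(precision=4,suppress=True)
s=r.get_state();print(s['tcp_pos'],s['eef_rot'],s['gripper_width'],s['contact_force'])
im=r.capture("side")[:,:,::-1]
im=cv2.resize(im[150:260,160:320],None,fx=5,fy=5,interpolation=cv2.INTER_CUBIC);im=np.ascontiguousarray(im)
t=s['tcp_pos'];z=t[2]+.0613
a=np.radians(s['eef_rot'][2]+180.7);c=t[:2]+.099*np.array([np.cos(a),np.sin(a)])
X=np.array([.5,.866]);d=c-[.614,.071];print(c,d@X,d@[-.866,.5],z)
pts=[((proj("side",np.array([c[0]+.052*np.cos(q),c[1]+.052*np.sin(q),z]))-[160,150]+.5)*5-.5) for q in np.linspace(0,6.28,40)]
cv2.polylines(im,[np.int32(pts)],True,(255,0,255),1)
cv2.imwrite("pics/s7.png",im)
E
```

```text
[ 0.5504 -0.0347  0.0703] [-179.944     1.2877 -120.3926] 0.017867519467401644 [ 0.4632  0.6894 -2.1128]
[0.5994 0.0513] -0.024337973652457743 0.002759555081143039 0.13164918937703032
```

View pics/s7.png

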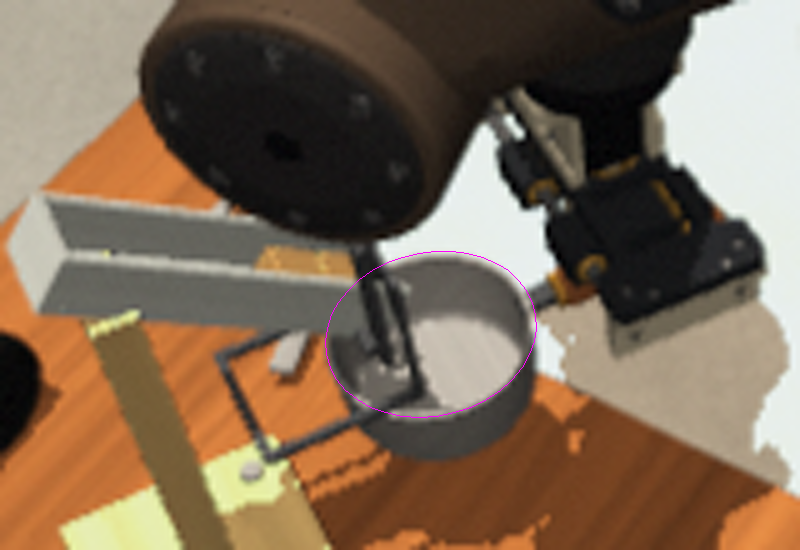

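The frame has risen about 12 mm (corner at (214,242) in side), which matches rim z≈0.132. The bowl is at x −24 mm. I'll shift slightly and raise the last 19 mm.

Emit:
carry_out --pt "0.0044 0.002 0.002 0 0 0" --pt "0 0 0.006 0 0 0" --pt "0 0 0.006 0 0 0" --pt "0 0 0.005 0 0 0" --pt "0 0 0 0 0 0" --pt "0 0 0 0 0 0"

```text
time_s: 12.72
tcp_pos: [0.5544, -0.0326, 0.0902]
eef_rot: [180.0, 1.2, -120.4]
contact_force: [-0.3, 0.2, -2.7]
gripper_width: 0.0173
```

```bash
cat > look.py <<'E'
from h import *
import sys
np.set_printoptions(precision=4,suppress=True)
s=r.get_state();print(s['tcp_pos'],s['eef_rot'],s['gripper_width'],s['contact_force'])
im=r.capture("side")[:,:,::-1]
im=cv2.resize(im[130:240,180:340],None,fx=5,fy=5,interpolation=cv2.INTER_CUBIC);im=np.ascontiguousarray(im)
t=s['tcp_pos'];z=t[2]+.0613
a=np.radians(s['eef_rot'][2]+180.7);c=t[:2]+.099*np.array([np.cos(a),np.sin(a)])
X=np.array([.5,.866]);d=c-[.614,.071];print(c,d@X,d@[-.866,.5],z)
cv2.imwrite(f"pics/{sys.argv[1]}.png",im)
E
python3 look.py s8
```

```text
[ 0.5544 -0.0326  0.0902] [ 179.9697    1.2218 -120.4183] 0.017326626230336973 [-0.3207  0.1975 -2.7362]
[0.6035 0.0534] -0.020500612877545125 0.00033165963446196364 0.15149333731005674
```

View pics/s8.png

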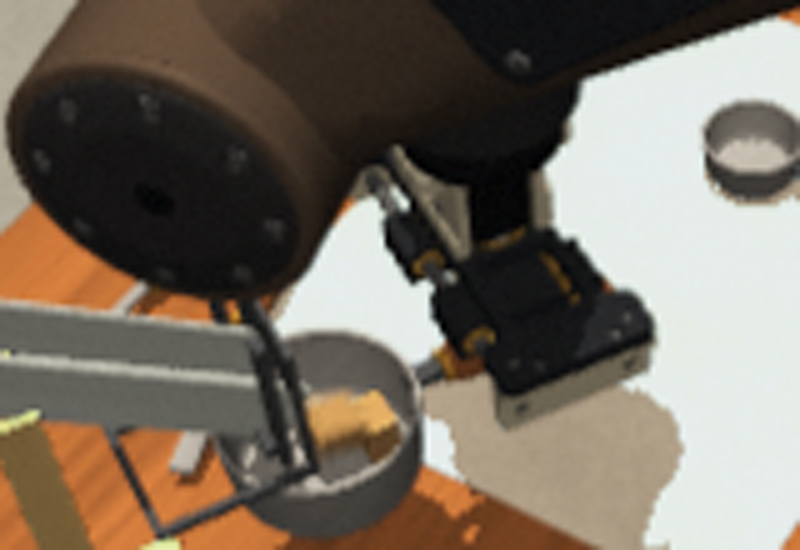

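The chute looks empty and the blocks are dropping into the bowl. I'll let them settle.

Emit:
carry_out --pt "0 0 0 0 0 0" --pt "0 0 0 0 0 0" --pt "0 0 0 0 0 0" --pt "0 0 0 0 0 0" --pt "0 0 0 0 0 0"

```text
time_s: 13.18
tcp_pos: [0.5542, -0.0325, 0.0895]
eef_rot: [179.9, 1.2, -120.4]
contact_force: [0.6, -1.0, -2.1]
gripper_width: 0.0176
```

```bash
python3 look.py s9; python3 -c "
from h import *
im=r.capture('top')[:,:,::-1];cv2.imwrite('pics/t9.png',cv2.resize(im[70:170,180:340],None,fx=5,fy=5))"
```

```text
[ 0.5542 -0.0325  0.0895] [ 179.9407    1.2036 -120.4257] 0.017561912598932986 [ 0.5556 -1.0167 -2.0856]
[0.6032 0.0535] -0.02056645374708108 0.0005417471192425919 0.15077314525598956
```

View pics/s9.png

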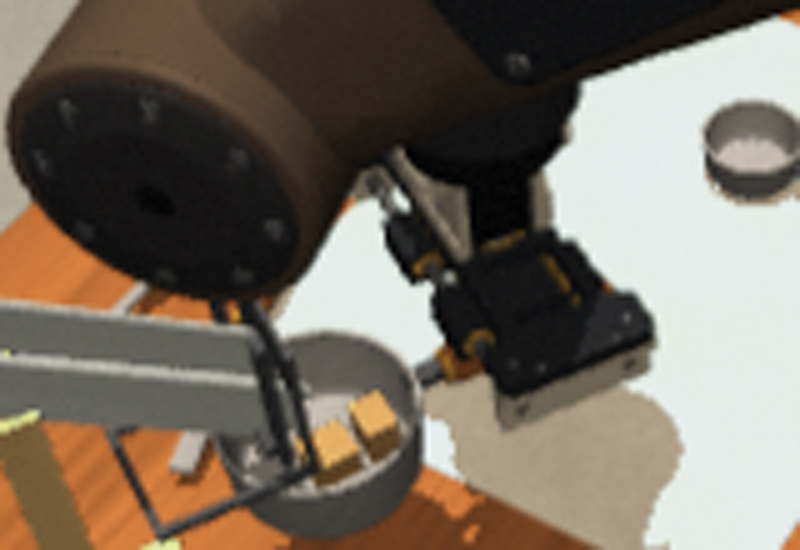

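View pics/t9.png

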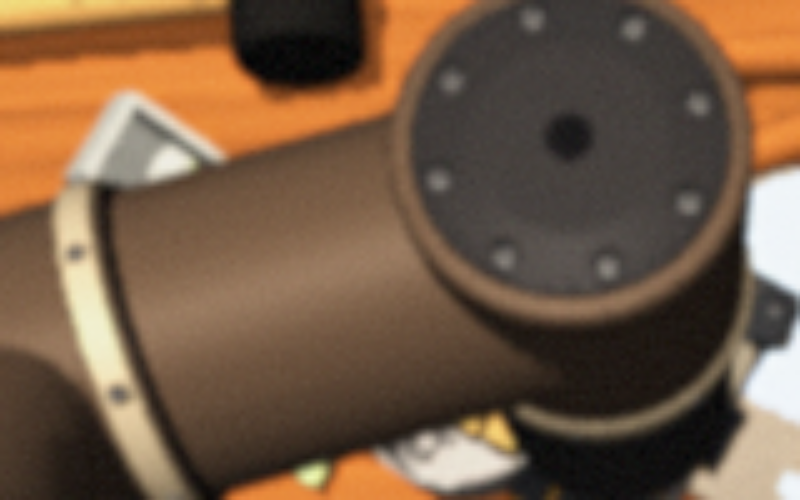

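Both blocks rest in the bowl (side ≈ (247,220) and (255,215)) and the chute is empty. Lowering the pan to clear the frame.

Emit:
carry_out --pt "0 0 -0.005 0 0 0" --pt "0 0 -0.007 0 0 0" --pt "0 0 -0.007 0 0 0" --pt "0 0 -0.007 0 0 0" --pt "0 0 -0.007 0 0 0" --pt "0 0 -0.007 0 0 0" --pt "0 0 -0.007 0 0 0" --pt "0 0 -0.007 0 0 0" --pt "0 0 -0.004 0 0 0" --pt "0 0 0 0 0 0"

```text
time_s: 14.12
tcp_pos: [0.5531, -0.0327, 0.0238]
eef_rot: [179.8, 1.1, -120.4]
contact_force: [-0.3, 0.4, -2.8]
gripper_width: 0.0178
```

```bash
python3 look.py s10
```

```text
[ 0.5531 -0.0327  0.0238] [ 179.8467    1.1216 -120.4369] 0.01776082774812655 [-0.3067  0.3949 -2.8111]
[0.6022 0.0532] -0.021258796445816477 0.0013045169657941828 0.08512637885006952
```

View pics/s10.png

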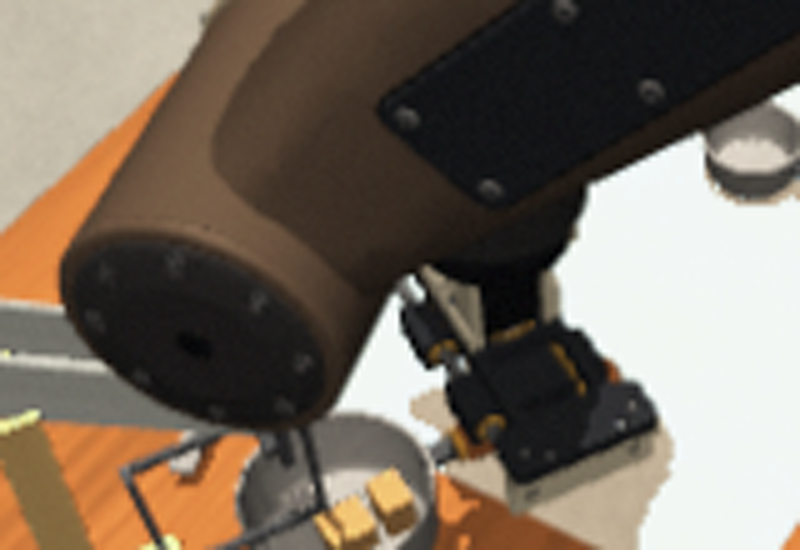

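Clear of the frame: rim at about 0.085 and the gate is shut. Drawing back along −X.

Emit:
carry_out --pt "-0.003 -0.005 0.001 0 0 0" --pt "-0.006 -0.0104 0.001 0 0 0" --pt "-0.006 -0.0104 0 0 0 0" --pt "-0.006 -0.0104 0 0 0 0" --pt "-0.006 -0.0104 0 0 0 0" --pt "-0.006 -0.0104 0 0 0 0" --pt "-0.006 -0.0104 0 0 0 0" --pt "-0.006 -0.0104 0 0 0 0" --pt "-0.006 -0.0104 0 0 0 0" --pt "-0.006 -0.0104 0 0 0 0" --pt "-0.003 -0.005 0 0 0 0" --pt "0 0 0 0 0 0"

```text
time_s: 15.17
tcp_pos: [0.4864, -0.1485, 0.0288]
eef_rot: [-180.0, 1.3, -120.5]
contact_force: [0.5, -0.8, -2.2]
gripper_width: 0.0175
```

Emit:
carry_out --pt "-0.001 0.0005 0 0 0 -0.04" --pt "-0.001 0.0005 0 0 0 -0.08" --pt "-0.001 0.0005 0 0 0 -0.08" --pt "-0.001 0.0005 0 0 0 -0.08" --pt "-0.001 0.0005 0 0 0 -0.08" --pt "-0.001 0.0005 0 0 0 -0.08" --pt "-0.001 0.0005 0 0 0 -0.08" --pt "-0.001 0.0005 0 0 0 -0.08" --pt "-0.001 0.0005 0 0 0 -0.08" --pt "-0.001 0.0005 0 0 0 -0.08" --pt "-0.001 0.0005 0 0 0 -0.06" --pt "0 0 0 0 0 0"

```text
time_s: 16.17
tcp_pos: [0.4776, -0.1421, 0.0285]
eef_rot: [-179.9, 1.3, -169.8]
contact_force: [0.5, -0.4, -2.6]
gripper_width: 0.0175
```

```bash
python3 - <<'E'
from h import *
print(r.get_state()['tcp_pos'],r.get_state()['eef_rot'])
im=r.capture("side")[:,:,::-1]
cv2.imwrite("pics/s11.png",cv2.resize(im[130:240,200:360],None,fx=5,fy=5,interpolation=cv2.INTER_CUBIC))
E
```

```text
[ 0.47758395 -0.14205573  0.02849589] [-179.92792732    1.321534   -169.80067569]
```

View pics/s11.png

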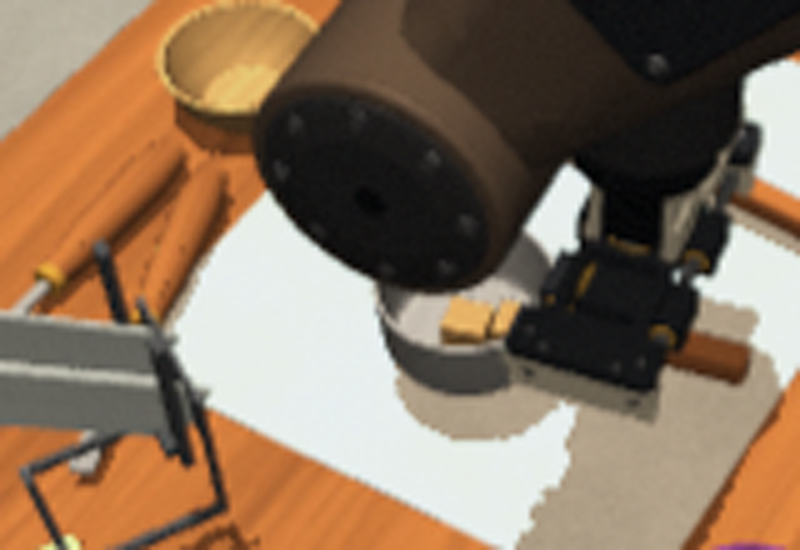

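Both blocks are in the bowl, over its original spot. Lowering gently.

Emit:
carry_out --pt "0 0 -0.005 0 0 0" --pt "0 0 -0.007 0 0 0" --pt "0 0 -0.007 0 0 0" --pt "0 0 -0.006 0 0 0" --pt "0 0 -0.004 0 0 0" --pt "0 0 -0.002 0 0 0" --pt "0 0 0 0 0 0" --pt "0 0 0 0 0 0"

```text
time_s: 16.88
tcp_pos: [0.4775, -0.142, -0.0071]
eef_rot: [-179.9, 1.2, -169.1]
contact_force: [-0.6, 0.2, -2.3]
gripper_width: 0.0173
```

Emit:
carry_out --pt "0 0 -0.002 0 0 0" --pt "0 0 -0.001 0 0 0" --pt "0 0 0 0 0 0"

```text
time_s: 17.13
tcp_pos: [0.478, -0.142, -0.01]
eef_rot: [-179.9, 1.3, -169.1]
contact_force: [0.1, -1.1, -1.0]
gripper_width: 0.0176
```

Emit:
carry_out --pt "0 0 -0.001 0 0 0" --pt "0 0 0 0 0 0"

```text
time_s: 17.3
tcp_pos: [0.4782, -0.1421, -0.0106]
eef_rot: [-179.9, 1.3, -169.1]
contact_force: [-0.5, 0.9, -0.3]
gripper_width: 0.0174
```

Contact: the load dropped from −2.5 to −0.3 N. One small step more, then release.

Emit:
carry_out --pt "0 0 -0.0007 0 0 0" --pt "0 0 0 0 0 0"

```text
time_s: 17.47
tcp_pos: [0.4785, -0.1421, -0.0109]
eef_rot: [-179.9, 1.4, -169.1]
contact_force: [-1.5, -0.7, 1.0]
gripper_width: 0.0177
```

Emit:
carry_out --pt "0 0 0 0 0 0" --pt "0 0 0 0 0 0" --pt "0 0 0 0 0 0" --pt "0 0 0 0 0 0" --pt "0 0 0 0 0 0" --pt "0 0 0 0 0 0" --pt "0 0 0 0 0 0" --pt "0 0 0 0 0 0" --pt "0 0 0 0 0 0" --pt "0 0 0 0 0 0" --pt "0 0 0 0 0 0" --pt "0 0 0 0 0 0" --fingers -1

```text
time_s: 18.47
tcp_pos: [0.4808, -0.1419, -0.0099]
eef_rot: [-179.9, 1.6, -169.1]
contact_force: [0.2, -0.6, -0.3]
gripper_width: 0.0866
```

Emit:
carry_out --pt "0 0 0.01 0 0 0" --pt "0 0 0.02 0 0 0" --pt "0 0 0.03 0 0 0" --pt "0 0 0.03 0 0 0" --pt "0 0 0.03 0 0 0" --pt "-0.01 -0.03 0.02 0 0 0" --pt "-0.01 -0.035 0 0 0 0" --pt "-0.01 -0.035 0 0 0 0" --pt "-0.01 -0.035 0 0 0 0" --pt "-0.01 -0.035 0 0 0 0" --pt "0 0 0 0 0 0"

```text
time_s: 19.38
tcp_pos: [0.4278, -0.3177, 0.139]
eef_rot: [-179.6, 1.7, -168.6]
contact_force: [0.4, 0.6, 0.7]
gripper_width: 0.088
```

```bash
python3 - <<'E'
from h import *
for n in C: cv2.imwrite(f"pics/end_{n}.png",r.capture(n)[:,:,::-1])
E
```

```text
(no output)
```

View pics/end_side.png

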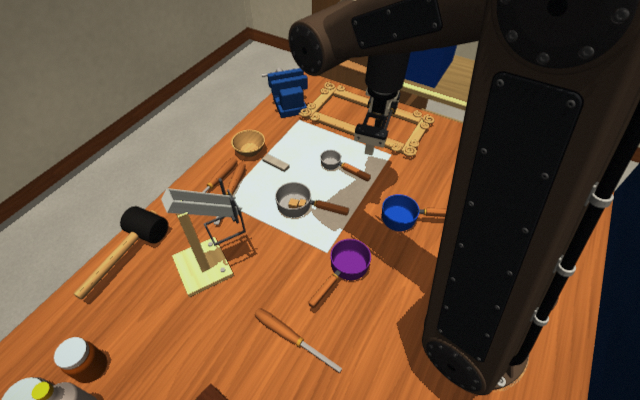

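View pics/end_top.png

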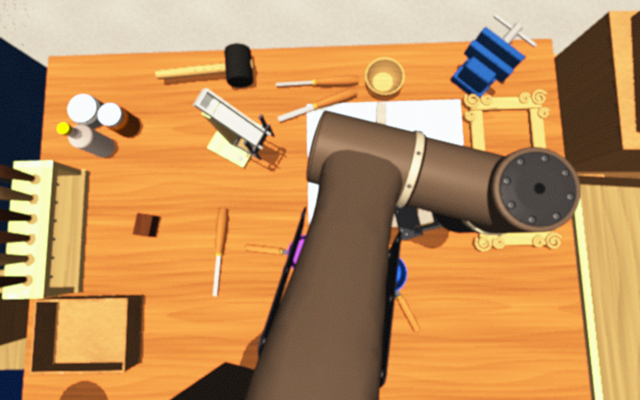

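```bash
python3 - <<'E'
import cv2
im=cv2.imread("pics/end_side.png");cv2.imwrite("pics/end_z.png",cv2.resize(im[150:250,230:390],None,fx=5,fy=5,interpolation=cv2.INTER_CUBIC))
E
```

```text
(no output)
```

View pics/end_z.png

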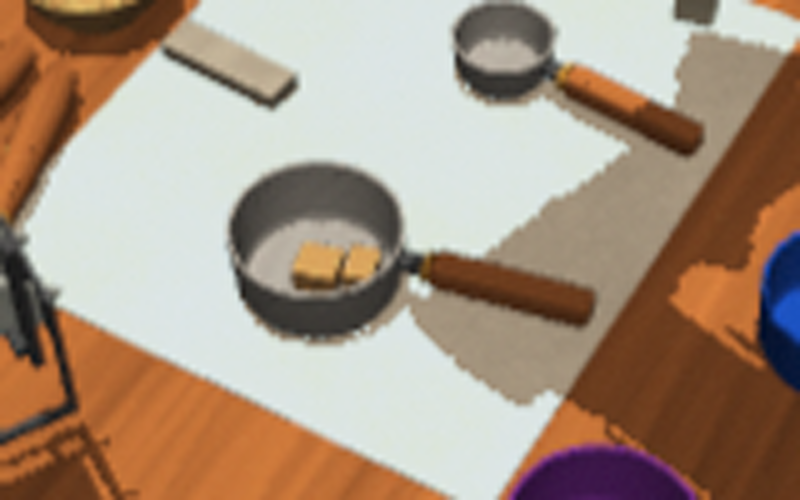

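The pan stands upright at side (294,200), both blocks are on its floor, and the gripper is clear of everything.

```bash
python3 -c "
from plant import r
print(r.close_job())"
```

```text
the job is handed in; nothing more can be done
None
```

The job is done and handed in at about 19.5 s. I took the larger steel pan by its handle, lifted the gate frame with its rim, and both blocks slid into the pan. I then lowered it, drew it back and set it down where it had stood, about 20 cm from the chute's mouth, on the white sheet on the bench.

**Last checks:** the side view shows the pan upright with both blocks in it, nothing lying outside, the chute empty, the gate shut and the gripper clear. In the final top view the arm hid the pan, so these rest on the side view alone.

**What went wrong or disagreed:**
- **Missed grasps:** the first two closed above the handle. The fingertips really sat about 30 mm higher than the reported tool height. I went down further in small, force-checked steps and the third grasp held, at 17.8 mm. The misses did not visibly move the pan.
- **Bowl position:** the images put the bowl about 7 mm further along the handle than I had first calculated. I corrected for this before raising it.

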